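# Click the week wheel of a lunch tin on to the yellow day

## Task

With a fingertip, flick the edge of the week wheel on the lunch tin's lid clockwise (seen from above), one click at a time and letting it settle in its notch after each click, until the yellow tab rests at the red pointer. Do not let it click past the pointer, do not grip, lift or shove the tin along the ledge, leave everything else where it stands, and finish with the hand clear.

Things in the scene. Friction and masses are not known exactly. Their poses are not given: they have to be found in the camera images.
- tin: Low closed stainless lunch tin, 141 x 171 mm (its x by its y) and 45 mm high, about 1 kg, standing loose on the ledge. Origin at the centre of its underside, z up; the red pointer lies on its +x side.
- weekwheel (a joint): Turn of the week wheel, rad: 0 with the yellow tab at the red pointer, growing clockwise seen from above. Sprung detents, seven a turn: it rests only at multiples of 0.898 and past half a click snaps on by itself. It starts two or three clicks short (-1.795 or -2.693); a stop at -3.2 limits turning back. About 0.07 N m (1.5 N at the tabs) moves it out of a notch.
- wheel_center (a point): Centre of the lid and wheel axis, at the tabs' tops, 69 mm above the tin's underside. White disc, 30 mm radius, with seven equal radial tabs (one yellow, six blue), 10 mm wide, out to 50 mm radius, 51 to 69 mm above the underside; flat lid below at 45 mm. Gaps between tabs are 33 mm wide at the tips, open outward and upward.
- yellow_tab (a point): Top of the outer end of the yellow tab, 50 mm from the wheel's axis; it turns with the wheel. Seen from above it stands at minus the joint value from the tin's x axis, counterclockwise positive.
- pointer (a point): Top of the small red pointer bar (16 x 6 x 3 mm) fixed on the lid, 61 mm from the wheel's axis on the tin's +x side, below the tabs' level.
- flask: Bystander: orange plastic food flask with screw lid, 90 mm across, 148 mm high; origin under its centre.
- mug: Bystander: white ceramic mug, 82 mm across plus handle, 92 mm high; origin under its centre.
- mortar: Bystander: small wooden mortar with its pestle standing in it, 88 mm across, about 125 mm high; origin under its centre.
- sieve: Bystander: green plastic sieve, 124 mm across, 36 mm high, with a handle to 155 mm from its centre along its +x; origin under its centre.
- bowl_big: Bystander: stainless bowl, 164 mm across, 62 mm high, the smaller bowl stacked in it; origin under its centre.
- bowl_small: Bystander: stainless bowl, 120 mm across, 50 mm high, stacked in the bigger one; origin under its centre.
Not all that is in view belongs to the job. Leave any green or purple look-alike of the tin alone.

How it is judged:
By the outcome, as a careful person would: the job done as asked, in the order asked, and still so for the second after the job is handed in, with the robot touching nothing.
It also fails if it takes over 59 s, if anything falls off the work surface, if the arm or the gripper's body presses on something with over 40 N, if the wrist force passes 120 N, or if a joint passes its speed limit or range.

## Robot

A 6-joint arm with a two-finger parallel gripper is mounted at the origin on the work surface. World frame = base frame: x ahead of the robot, y to its left, z up, the work surface at z = 0. Lengths are in m, angles in rad, forces in N, time in s.
With the tool pointing down it reaches from about 0.4 to 0.825 m from the base axis. Payload 7 kg.
Tool frame: the origin (TCP) lies at the very end of the fingers, on their centre line; the grasp point (between the pads) lies 19 mm behind it; z points along the fingers, y is the line along which they close (so a half turn about z gives the same grasp; the last joint's range is limited). The gripper opens to 88 mm and grips with 3 to 60 N. Pads are 19 mm wide; open, the fingers measure 130 mm over their backs; the gripper's body (78 mm by 193 mm) begins 47 mm behind the grasp point.
Start: joints at [1.432, 0.359, 0.012, 0, -1.224, -0.288], TCP at [0.279, 0.614, 0.192] pointing down, gripper open.
Joint ranges: [-3.07, 3.07], [-1.43, 2.12], [-1.02, 1.25], [-3.03, 1.67], [-3.05, -0], [-3.03, 3.03]. Speed limits (rad/s): [2.39, 2.39, 3.01, 3.14, 3.14, 3.14].

## Interface

Orientations are given as [roll, pitch, yaw] about the fixed x, y, z axes, in that order (R = Rz(yaw) Ry(pitch) Rx(roll)).
In Python, from station import arm gives the robot as it stands.
- The arm moves only by the tool step_arm, never from a script. Its argument "rows" is a list of rows, each a list of 5 numbers: the shift along the world's x, y, z in m, then the turn about the world's z in rad, then the finger opening in m, from 0 to 0.0876. In form: [[x, y, z, spin, gripper], ...]. A call has 1 to 20 rows; each row is the pose to reach, as a shift and turn from the pose commanded when the call began; what a row does not reach only later rows make up. A row lasts 1/10 s, in which the tool goes at most 50 mm and 8.59 degrees, less where a joint would pass 70% of its speed; a pose out of reach is approached as far as the arm can. A call with a gripper value outside its range is refused whole. The fingers move at their own pace and stop on an object; "newtons" is the grip in N (left out, the last holds). Time passes only in rows, so rows that repeat a pose let the fingers close. It gives the time, the measured TCP pose, the force, the opening and the grip force at its end, in the units of the state.
- arm.get_state(): the state, without advancing time (a new reading comes with each control period).
- arm.grab_frame(name): name is "scene" or "top" or "wrist"; returns a dict with "color" (420x560x3 uint8, blue, green, red), "vfov" (degrees; the focal length in pixels is half the picture's height over the tangent of half this angle, whatever the lens; pixels are square), "cx", "cy" (the principal point, pixels), "rvec" (rotation vector, rad) and "tvec" (3), from world to camera coordinates, as OpenCV has them. Camera axes: x right, y down, z forward; pixel columns grow to the right and rows downward; lengths in m; the calibration is good to about 2 mm. A picture is of the moment at which its call begins. There is no depth.
- arm.job_done(): hands the job in; it is judged then, once.
The state is a dict: "t": time; "q": joint angles; "qd": joint speeds; "joint_efforts": joint torques, N m; "eef_pos": TCP position; "ee_rot": TCP orientation; "force": force on the tool from outside, world axes, zero at the start; "moment": the same for the moment, N m; "width": finger opening in m; "gripper_force": force on a finger pad.
Only numpy, scipy, OpenCV 4.12 (cv2) and the standard library are available. Lean on these libraries where they do the work, as an engineer would, in place of code of your own. Each camera call takes 0.05 s, during which the arm holds its last target. There are 200 camera calls.

## Working session

There is one attempt and no reset: what is moved stays moved. The work goes in short steps, Python scripts to look and compute and a tool call to move; the robot and the scene stay as the last step left them, time stands still between calls to the robot, and variables do not carry over. Pictures are saved under pics/ and viewed, at most 10 in all, crops included, and the job is handed in when it is done.

Besides the shell and the picture viewer there is one more tool, called in YAML: its name, and indented under it one key for each argument. step_arm: Moves the arm, as the interface text tells. Its arguments: {"type":"object","properties":{"rows":{"type":"array"},"newtons":{"type":"number"}},"required":["rows"]}

```bash
mkdir -p pics
cat > h.py <<'E'
import numpy as np,cv2,pickle
from station import arm
def grab(n,f):
    d=arm.grab_frame(n); cv2.imwrite(f'pics/{f}.png',d['color']); pickle.dump(d,open(f'pics/{f}.pkl','wb')); return d
def load(f): return pickle.load(open(f'pics/{f}.pkl','rb'))
def K(d):
    f=d['color'].shape[0]/2/np.tan(np.radians(d['vfov'])/2); return np.array([[f,0,d['cx']],[0,f,d['cy']],[0,0,1.]])
def back(d,u,v,z):
    R=cv2.Rodrigues(np.array(d['rvec'],float))[0]; t=np.array(d['tvec'],float).ravel()
    r=R.T@np.linalg.inv(K(d))@[u,v,1]; c=-R.T@t; return c+r*(z-c[2])/r[2]
def proj(d,P): return cv2.projectPoints(np.array(P,float).reshape(-1,3),np.array(d['rvec'],float),np.array(d['tvec'],float),K(d),None)[0][:,0]
E
python3 - <<'E'
from h import *
a=grab('top','top0');b=grab('scene','sc0')
for d in(a,b): print(d['vfov'],d['cx'],d['cy'],d['rvec'],d['tvec'])
cv2.imwrite('pics/both.png',cv2.resize(np.vstack([a['color'],b['color']]),(400,600)))
print(arm.get_state())
E
```

```text
44.70920798914308 288.0096583937468 212.78578460905018 [ 2.14898636 -2.12630073  0.15950385] [-0.00396574  0.57256626  1.08060858]
50.41762406377776 277.7775840226408 198.62268246733026 [ 1.57952185  2.01882053 -0.79031417] [ 0.12875887 -0.31983051  1.34985046]
{'t': 0.1, 'q': array([ 1.43208784e+00,  3.59306951e-01,  1.11934951e-02, -3.13355684e-04,
       -1.22409801e+00, -2.88106508e-01]), 'qd': array([ 0.00012229, -0.0002202 ,  0.00125484,  0.00169919,  0.00243099,
        0.00059221]), 'joint_efforts': array([-1.38142637e-03, -5.84163308e+01,  2.93750918e+01,  7.01547951e+00,
        1.01764739e-02, -4.57030808e-05]), 'eef_pos': array([0.27925626, 0.61401173, 0.19093964]), 'ee_rot': array([ 3.14015213e+00, -1.19678688e-04, -4.26921595e-01]), 'force': array([ 0.53666069, -0.4129902 , -0.43968295]), 'moment': array([-0.02663253,  0.03850635,  0.02580889]), 'gripper_force': 0.0, 'width': 0.08784308531791893}
```

View pics/top0.png

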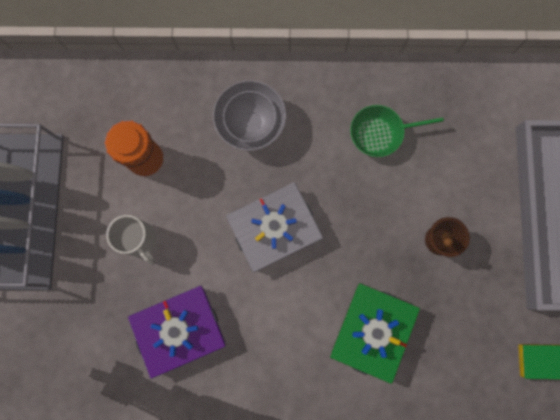

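View pics/sc0.png

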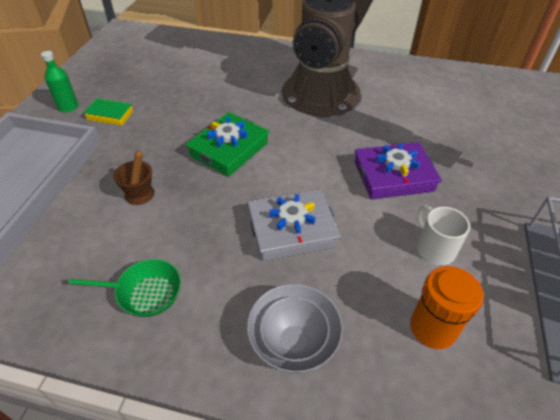

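The top view shows three candidates with a wheel: a grey steel tin at (275,227), a purple one at (176,332) and a green one at (376,333). The stainless tin is the grey one, with its red pointer near (264,203) and yellow tab near (261,237). I'll check it in an enlarged crop.

Run:
```python
from h import *
d=load('top0'); c=d['color'][175:280,215:335]
cv2.imwrite('pics/crop0.png',cv2.resize(c,None,fx=5.5,fy=5.5,interpolation=cv2.INTER_CUBIC))
for u,v in((274.5,225.5),(264,205),(261,237)): print(back(d,u,v,.069))
```

```text
[0.54082668 0.03063076 0.069     ]
[0.58524694 0.05399599 0.069     ]
[0.51572184 0.05914396 0.069     ]
```

View pics/crop0.png

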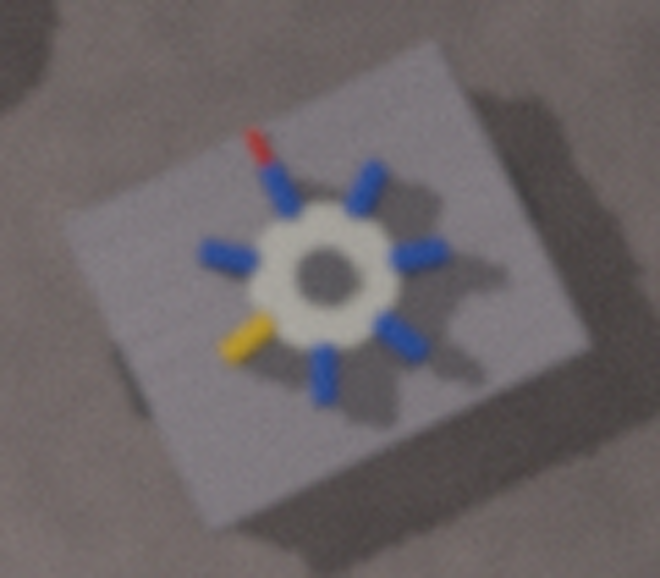

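The crop confirms the grey tin. Its centre is at (327,277), the pointer at upper left (258,148), and yellow at lower left (225,360). Yellow is two clicks short. I'll refine the centre and angle by fitting both cameras.

Run:
```python
from h import *
from scipy.optimize import least_squares
T=load('top0');S=load('sc0')
def rend(d,c,th):
    # expected tab-top mask: centroid comparision of blue+yellow pixels
    pass
def model(p,d):
    a=p[2]+2*np.pi/7*np.arange(7); return proj(d,np.c_[p[0]+48*np.cos(a)/1000,p[1]+48*np.sin(a)/1000,np.full(7,.069)])
tips=np.array([(268,168),(205,252),(225,360),(325,405),(425,355),(447,245),(378,165)])/5.5+[214.6,174.6]  # k=0..6 ccw from pointer
f=lambda p:(model(p,T)-tips).ravel()
r=least_squares(f,[.541,.031,.485]);print(r.x,r.fun.round(1))
im=cv2.resize(S['color'][185:265,240:350],None,fx=6,fy=6,interpolation=cv2.INTER_CUBIC)
x,y,a=r.x
a7=a+2*np.pi/7*np.arange(7)
for q in proj(S,np.vstack([[x,y,.069],np.c_[x+.05*np.cos(a7),y+.05*np.sin(a7),0*a7+.069],[x+.061*np.cos(a),y+.061*np.sin(a),.048]])): cv2.circle(im,tuple(((q-[240,185])*6+2.5).astype(int)),3,(0,255,0),-1)
it=cv2.resize(T['color'][185:265,215:325],None,fx=6,fy=6,interpolation=cv2.INTER_CUBIC)
for q in proj(T,np.vstack([[x,y,.069],np.c_[x+.05*np.cos(a7),y+.05*np.sin(a7),0*a7+.069],[x+.061*np.cos(a),y+.061*np.sin(a),.048]])): cv2.circle(it,tuple(((q-[215,185])*6+2.5).astype(int)),3,(0,255,0),-1)
cv2.imwrite('pics/crop1.png',cv2.resize(np.vstack([im,it]),None,fx=.62,fy=.62,interpolation=cv2.INTER_AREA))
phi=a+.898-.3
er=np.array([np.cos(phi),np.sin(phi)]);et=np.array([np.sin(phi),-np.cos(phi)])
print('phi',phi,'yaw',phi-np.pi/2,'et',et)
s=arm.get_state()
for rr,t in((.059,-.038),(.059,0),(.059,.004)):
    w=r.x[:2]+rr*er+t*et; print(t,w, w-s['eef_pos'][:2])
print('spin',phi-np.pi/2-s['ee_rot'][2])
```

```text
[0.54149859 0.032496   0.47884641] [ 0.4  0.4 -0.1  0.3  0.8 -0.7  0.3 -0.7 -0.5 -0.4 -0.6  0.7 -0.3  0.5]
phi 1.0768464095445567 yaw -0.4939499172503399 et [ 0.88046705 -0.47410735]
-0.038 [0.53601318 0.10245964] [ 0.25675692 -0.51155209]
0 [0.56947092 0.08444356] [ 0.29021466 -0.52956817]
0.004 [0.57299279 0.08254713] [ 0.29373653 -0.5314646 ]
spin -0.06702832269351933
```

View pics/crop1.png

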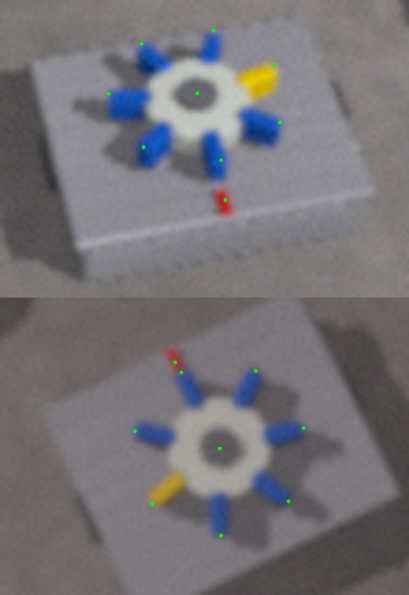

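The fit agrees in both views, to about 1–2 mm: centre (0.5415, 0.0325), pointer angle 0.479. I'll close the fingers and hover beside the tab that is next before the pointer.

step_arm:
  rows:
    - [0, 0, 0.01, 0, 0]
    - [0.005, -0.01, 0.01, 0, 0]
    - [0.017, -0.034, 0.01, 0, 0]
    - [0.034, -0.068, 0.01, -0.01, 0]
    - [0.051, -0.102, 0.01, -0.02, 0]
    - [0.068, -0.136, 0.01, -0.03, 0]
    - [0.085, -0.17, 0.01, -0.04, 0]
    - [0.102, -0.204, 0.01, -0.05, 0]
    - [0.119, -0.238, 0.01, -0.06, 0]
    - [0.136, -0.272, 0.01, -0.067, 0]
    - [0.153, -0.306, 0.01, -0.067, 0]
    - [0.17, -0.34, 0.01, -0.067, 0]
    - [0.187, -0.374, 0.01, -0.067, 0]
    - [0.204, -0.408, 0.01, -0.067, 0]
    - [0.221, -0.442, 0.01, -0.067, 0]
    - [0.238, -0.476, 0, -0.067, 0]
    - [0.25, -0.499, -0.02, -0.067, 0]
    - [0.256, -0.51, -0.04, -0.067, 0]
    - [0.257, -0.512, -0.06, -0.067, 0]
    - [0.257, -0.512, -0.07, -0.067, 0]

```text
t: 2.1
eef_pos: [0.5355, 0.1009, 0.1204]
ee_rot: [3.14, 0.001, -0.496]
force: [-0.5, 0.0, -0.5]
width: 0.0004
gripper_force: 0.0
```

Run:
```python
from h import *
a=grab('top','top1');b=grab('scene','sc1')
s=arm.get_state();print(s['t'],s['eef_pos'],s['ee_rot'],s['width'],s['force'],s['q'])
p=.5415,.0325
c1=cv2.resize(b['color'][120:280,200:380],(560,498),interpolation=cv2.INTER_CUBIC)
cv2.imwrite('pics/c2.png',c1)
phi=1.077;er=np.array([np.cos(phi),np.sin(phi)]);et=np.array([er[1],-er[0]])
e=s['eef_pos'][:2]-p;print('r,t',e@er,e@et)
```

```text
2.2 [0.53545094 0.10171678 0.12078762] [ 3.13982728e+00  1.31087655e-03 -4.94286473e-01] 0.00011701176607705052 [-0.08188905  0.10989603  0.15572852] [ 5.47143915e-01  2.06383396e-01 -3.73347484e-01 -2.86420079e-04
 -9.93251179e-01  5.29523735e-01]
r,t 0.05808104523724972 -0.03813326451185414
```

View pics/c2.png

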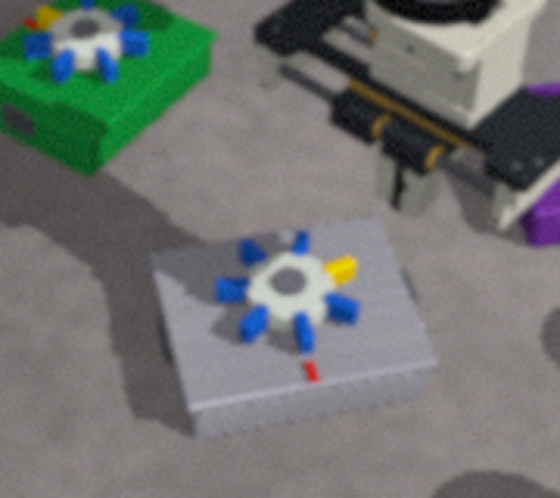

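The fingers are closed and hovering over the near side of the lid, at about (400,190) in the crop, clear of the tabs. Now I'll lower to tab height and make the first flick slowly, then hold.

step_arm:
  rows:
    - [0, 0, -0.02, 0, 0]
    - [0, 0, -0.04, 0, 0]
    - [0, 0, -0.055, 0, 0]
    - [0, 0, -0.064, 0, 0]
    - [0, 0, -0.064, 0, 0]

```text
t: 2.7
eef_pos: [0.5361, 0.1026, 0.0576]
ee_rot: [3.141, 0.0, -0.493]
force: [0.0, -0.4, 0.1]
width: 0.0008
gripper_force: 0.0
```

step_arm:
  rows:
    - [0.003, -0.0016, 0, 0, 0]
    - [0.006, -0.0032, 0, 0, 0]
    - [0.009, -0.0048, 0, 0, 0]
    - [0.012, -0.0064, 0, 0, 0]
    - [0.015, -0.008, 0, 0, 0]
    - [0.018, -0.0096, 0, 0, 0]
    - [0.0205, -0.011, 0, 0, 0]
    - [0.023, -0.0124, 0, 0, 0]
    - [0.0255, -0.0138, 0, 0, 0]
    - [0.028, -0.015, 0, 0, 0]
    - [0.0305, -0.0164, 0, 0, 0]
    - [0.033, -0.0178, 0, 0, 0]
    - [0.035, -0.0189, 0, 0, 0]
    - [0.037, -0.02, 0, 0, 0]
    - [0.037, -0.02, 0, 0, 0]
    - [0.037, -0.02, 0, 0, 0]
    - [0.037, -0.02, 0, 0, 0]

```text
t: 4.4
eef_pos: [0.5733, 0.0824, 0.0578]
ee_rot: [3.142, 0.0, -0.494]
force: [0.8, 0.2, -0.5]
width: 0.0003
gripper_force: 0.0
```

Run:
```python
from h import *
b=grab('scene','sc2')
s=arm.get_state();print(s['t'],s['eef_pos'],s['ee_rot'],s['force'])
cv2.imwrite('pics/c3.png',cv2.resize(b['color'][150:270,220:360],(560,480),interpolation=cv2.INTER_CUBIC))
phi=1.077;er=np.array([np.cos(phi),np.sin(phi)]);et=np.array([er[1],-er[0]])
e=s['eef_pos'][:2]-[.5415,.0325];print('r,t',e@er,e@et)
```

```text
4.45 [0.5733336  0.08247701 0.05778057] [ 3.14157832e+00  3.45248638e-05 -4.93660544e-01] [-0.1688996  -0.24909165  0.26902906]
r,t 0.05909498402537716 0.0043430424969635485
```

View pics/c3.png

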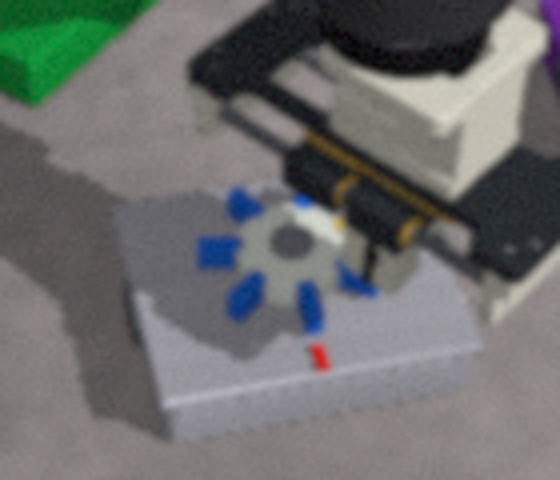

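The pointer has not moved, but blue still shows at the near spot (360,280), with yellow glimpsed at about (340,222), so the wheel may not have clicked. I'll look closer with the model overlaid, plus the wrist view.

Run:
```python
from h import *
d=load('sc2');w=grab('wrist','w2')
x,y,a=.5415,.0325,.479
im=cv2.resize(d['color'][180:250,250:340],None,fx=6,fy=6,interpolation=cv2.INTER_CUBIC)
a7=a+2*np.pi/7*np.arange(7)
for i,q in enumerate(proj(d,np.c_[x+.05*np.cos(a7),y+.05*np.sin(a7),0*a7+.069])): cv2.circle(im,tuple(((q-[250,180])*6+2.5).astype(int)),3,(0,255,0),-1)
phi=1.077;er=np.array([np.cos(phi),np.sin(phi)]);et=np.array([er[1],-er[0]])
B=[np.r_[np.array([.5733,.0825])+i*er+j*et,.0578] for i,j in((-.021,-.0095),(-.021,.0095),(.021,.0095),(.021,-.0095))]
cv2.polylines(im,[((proj(d,B)-[250,180])*6+2.5).astype(int)],True,(0,255,255),1)
wr=w['color'].copy()
for q in proj(w,np.c_[x+.05*np.cos(a7),y+.05*np.sin(a7),0*a7+.069]): 
    if abs(q).max()<2000: cv2.circle(wr,tuple(q.astype(int)),3,(0,255,0),-1)
cv2.polylines(wr,[proj(w,B).astype(int)],True,(0,255,255),1)
wr=cv2.resize(wr,(540,405)); cv2.imwrite('pics/c4.png',cv2.resize(np.vstack([cv2.resize(im,(540,420)),wr]),(392,600),interpolation=cv2.INTER_AREA))
```

```text
(no output)
```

View pics/c4.png

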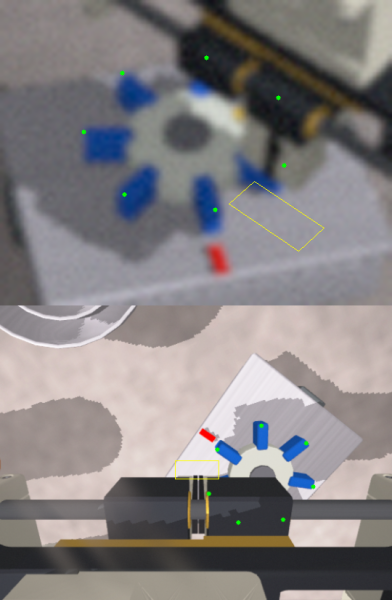

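The wheel hasn't clicked. In both views the real fingertip appears to sit behind the box drawn from the TCP reading. I'll check the TCP projection against the hover picture, where the tips showed at about (330,187).

Run:
```python
from h import *
d=load('sc1');w=load('w2');s2=load('sc2')
print('hover tcp',proj(d,[.5355,.1017,.1208]))
print('now',proj(s2,[.5733,.0825,.0578]),proj(s2,[.5733,.0825,.12]))
for dz in (0,.02,.04): print('wrist tcp',proj(w,[.5733,.0825,.0578+dz]))
s=arm.get_state();print(s['eef_pos'],s['force'])
phi=1.077;er=np.array([np.cos(phi),np.sin(phi)]);et=np.array([er[1],-er[0]])
# finger outline at hover and now
outs=[]
for f,c,z in(('sc1',(.5355,.1017),.1208),('sc2',(.5733,.0825),.0578)):
    D=load(f);o=proj(D,[*c,z]).ravel().astype(int)-[35,35]
    im=cv2.resize(D['color'][o[1]:o[1]+60,o[0]:o[0]+70],None,fx=8,fy=8,interpolation=cv2.INTER_CUBIC)
    for h in(0,.02,.04):
        B=[np.r_[np.array(c)+i*er+j*et,z+h] for i,j in((-.021,-.0095),(-.021,.0095),(.021,.0095),(.021,-.0095))]
        cv2.polylines(im,[((proj(D,B)-o)*8+3.5).astype(int)],True,(0,255,255),1)
    outs.append(im)
cv2.imwrite('pics/c5.png',cv2.resize(np.vstack(outs),None,fx=.62,fy=.62,interpolation=cv2.INTER_AREA))
```

```text
hover tcp [[327.9665942  196.64543813]]
now [[313.00398054 229.06522148]] [[314.99545203 208.89852457]]
wrist tcp [[281.44722815 235.03572271]]
wrist tcp [[281.3331761  247.07420611]]
wrist tcp [[281.19309212 261.86042611]]
[0.57334618 0.08247601 0.05778095] [0.07520575 0.18403559 0.47421876]
```

View pics/c5.png

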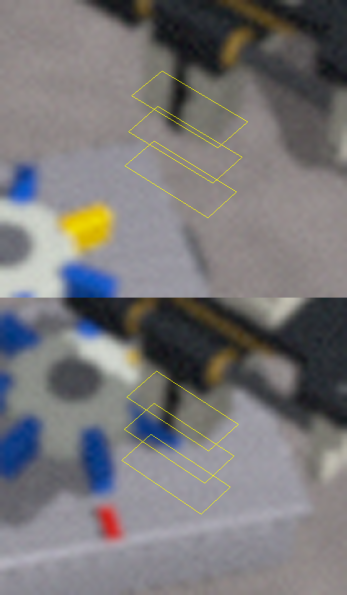

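The tips look to end about 25–30 mm above the reported TCP, so the finger passed over the tab. I'll check with a difference against the hand-free frame, and raise the hand back over the start point meanwhile.

step_arm:
  rows:
    - [0, 0, 0.01, 0, 0]
    - [0, 0, 0.02, 0, 0]
    - [-0.01, 0.005, 0.025, 0, 0]
    - [-0.02, 0.011, 0.025, 0, 0]
    - [-0.03, 0.016, 0.025, 0, 0]
    - [-0.037, 0.02, 0.025, 0, 0]
    - [-0.037, 0.02, 0.025, 0, 0]
    - [-0.037, 0.02, 0.025, 0, 0]

```text
t: 5.3
eef_pos: [0.5363, 0.1027, 0.0828]
ee_rot: [3.142, -0.0, -0.493]
force: [0.7, -0.2, 0.8]
width: 0.0005
gripper_force: 0.0
```

Run:
```python
from h import *
a=load('sc0')['color'].astype(int);b=load('sc1')['color'].astype(int)
D=np.abs(a-b).max(2)
print('sc1 diff, cols 314..350 step2'); 
for r in range(172,206): print(r,' '.join('%3d'%v for v in D[r,314:352:2]))
phi=1.077;er=np.array([np.cos(phi),np.sin(phi)]);et=np.array([er[1],-er[0]])
d=load('sc1')
for h in(0,.02,.025,.03): print(h,proj(d,[np.r_[np.array([.5355,.1017])+i*er+j*et,.1208+h] for i,j in((-.021,.0095),(0,.0095),(.021,.0095))]).round(0).tolist())
s=arm.get_state();print(s['t'],s['eef_pos'],s['force'],s['width'])
# yellow px in scene now
c=grab('scene','sc3')['color'].astype(int)
m=(c[...,2]>150)&(c[...,1]>120)&(c[...,0]<90);v,u=np.nonzero(m);k=(abs(u-293)<35)&(abs(v-212)<30);print('yellow',k.sum(),u[k].mean(),v[k].mean())
m=(a[...,2]>150)&(a[...,1]>120)&(a[...,0]<90);v,u=np.nonzero(m);k=(abs(u-293)<35)&(abs(v-212)<30);print('yellow0',k.sum(),u[k].mean(),v[k].mean())
```

```text
sc1 diff, cols 314..350 step2
172   6  12  12   8  21  28  50 104 104 108 108  84  78  51  31  19  12   9   5
173  11   8   2   7  24  26  43  91  97 100 114  93  83  50  40  31  21  23  10
174   8   7   5   5  18  21  39  91  59  75 104  82  71  44  24  25  24  18  12
175  15   8  11   6  21  20  40  94  44  49  89  89  53  28  13  14  24  25  24
176   7   5   8   2  21  17  38  97  36  31  62  60  36  26   1   5  22  27  31
177  10  16  15   6  21  17  44  94  31  18  38  34  24  18   2  12   6  26  25
178  11  10   7   4  26  19  55 100  43  25  25  27  30  24  11   4   8   6  27
179   8  14   6   7  17  18  55 116  56  23  20  23  29  15   3   6  10   2  11
180  12   8   8   5  16  23  65 115  60  22  22  19  29  11   8  13   9   3   4
181   6  10  14   5  24  21  64 102  42  20  17  23  20  14   7   7  11   9  10
182   7   6  11   3  15  19  68  80  27  20  18  18  22  11  11   8   6   7   7
183   7   8   8   5  15  27  73  70  25  16  14  23  19   7   9   5  12   1  10
184   7   6   7   9   4  23  75  60  23  17  16  19  21   4  10  13   7   5  10
185   8   6   9  10   6  10  7
[... 1334 characters left out ...]
  8   9  12   8   6  13  11   9   5   8  10  12  12   8  10   6  11   8  13
203   8   8   7  11   9   6  12   7  10   8   9  11  10   8  11   9  12  10  13
204  11   7  11  14   8   6  10  13   6   6  13  10  11  10   5   8   8   6  12
205   9   8   7  10  13   5   6  11  10  10  12   9   5  10  10  14  11   6   6
0 [[317.0, 194.0], [325.0, 199.0], [333.0, 205.0]]
0.02 [[317.0, 187.0], [326.0, 192.0], [334.0, 198.0]]
0.025 [[318.0, 185.0], [326.0, 190.0], [335.0, 196.0]]
0.03 [[318.0, 183.0], [326.0, 189.0], [335.0, 194.0]]
5.3 [0.53628718 0.10271385 0.08279088] [ 0.67674297 -0.24037713  0.80465361] 0.0005302426163078733
yellow 50 309.48 206.74
yellow0 60 309.3833333333333 206.01666666666668
```

The tip's lowest pixel is about 10 rows above the TCP projection, so the fingers end roughly 28 mm above the reported TCP. I'll descend in guarded steps at the clear start spot, watching the force.

step_arm:
  rows:
    - [0, 0, -0.01, 0, 0]
    - [0, 0, -0.02, 0, 0]
    - [0, 0, -0.025, 0, 0]
    - [0, 0, -0.027, 0, 0]
    - [0, 0, -0.029, 0, 0]
    - [0, 0, -0.031, 0, 0]
    - [0, 0, -0.031, 0, 0]

```text
t: 6.05
eef_pos: [0.5364, 0.1024, 0.0516]
ee_rot: [3.142, 0.0, -0.494]
force: [-0.2, -0.8, -0.4]
width: 0.0008
gripper_force: 0.0
```

step_arm:
  rows:
    - [0, 0, -0.0015, 0, 0]
    - [0, 0, -0.003, 0, 0]
    - [0, 0, -0.0045, 0, 0]
    - [0, 0, -0.006, 0, 0]
    - [0, 0, -0.006, 0, 0]

```text
t: 6.55
eef_pos: [0.5363, 0.1023, 0.0455]
ee_rot: [3.141, 0.0, -0.494]
force: [0.4, -0.1, -0.4]
width: 0.0008
gripper_force: 0.0
```

Run:
```python
from h import *
s=arm.get_state();print(s['t'],s['eef_pos'],s['force'],s['joint_efforts'].round(1))
b=grab('scene','sc4')['color']
cv2.imwrite('pics/c6.png',cv2.resize(b[170:245,260:360],(800,600),interpolation=cv2.INTER_CUBIC))
print(proj(load('sc4'),s['eef_pos']))
```

```text
6.55 [0.53628265 0.10234922 0.04551406] [ 0.37348131 -0.09937017 -0.35024382] [  0.  -46.5  22.9   5.4   0.1   0. ]
[[325.11970917 221.30071906]]
```

View pics/c6.png

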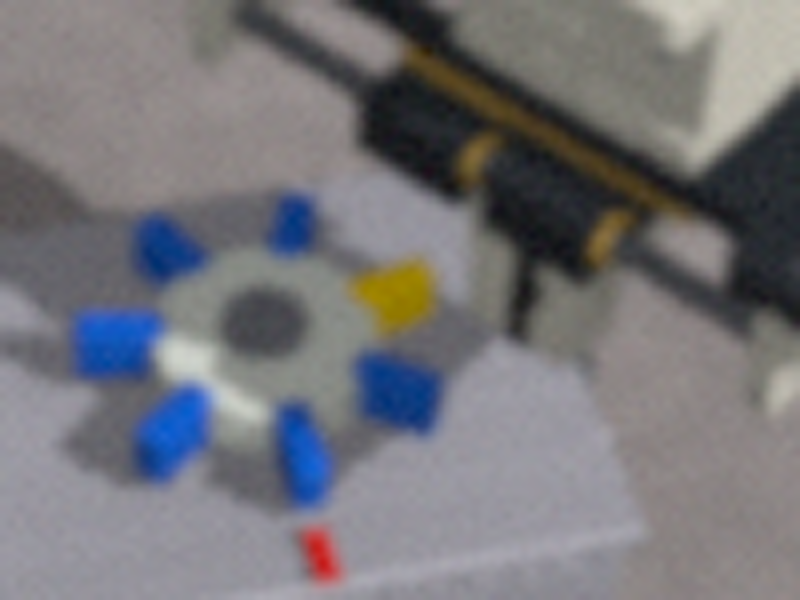

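The fingertips show clearly, ending at (495,330)–(560,360) in the crop. That is about 27 mm above the TCP reading, so they are still at the tabs' top level. The wheel is untouched, with yellow at (400,295). I'll go down another 16 mm and repeat the flick, slightly nearer the axis.

step_arm:
  rows:
    - [0, 0, -0.003, 0, 0]
    - [0, 0, -0.006, 0, 0]
    - [0, 0, -0.008, 0, 0]
    - [0, 0, -0.01, 0, 0]
    - [0, 0, -0.01, 0, 0]

```text
t: 7.1
eef_pos: [0.5362, 0.1023, 0.0354]
ee_rot: [3.141, 0.0, -0.494]
force: [-0.1, -0.0, -0.0]
width: 0.0005
gripper_force: 0.0
```

step_arm:
  rows:
    - [0, 0, -0.0015, 0, 0]
    - [0, 0, -0.003, 0, 0]
    - [0, 0, -0.0045, 0, 0]
    - [0, 0, -0.006, 0, 0]
    - [0, 0, -0.006, 0, 0]

```text
t: 7.6
eef_pos: [0.5363, 0.1024, 0.0295]
ee_rot: [3.141, 0.0, -0.494]
force: [-0.2, 0.3, -0.4]
width: 0.0006
gripper_force: 0.0
```

The TCP reading is now below the lid's height with no contact force, which confirms the offset. Now I'll do the flick.

step_arm:
  rows:
    - [-0.001, -0.0017, 0, 0, 0]
    - [-0.002, -0.0035, 0, 0, 0]
    - [0.001, -0.005, 0, 0, 0]
    - [0.004, -0.0067, 0, 0, 0]
    - [0.007, -0.0083, 0, 0, 0]
    - [0.01, -0.01, 0, 0, 0]
    - [0.013, -0.0116, 0, 0, 0]
    - [0.0155, -0.013, 0, 0, 0]
    - [0.018, -0.0143, 0, 0, 0]
    - [0.0205, -0.0156, 0, 0, 0]
    - [0.023, -0.017, 0, 0, 0]
    - [0.0255, -0.0183, 0, 0, 0]
    - [0.028, -0.0197, 0, 0, 0]
    - [0.0305, -0.021, 0, 0, 0]
    - [0.033, -0.0223, 0, 0, 0]
    - [0.035, -0.0234, 0, 0, 0]
    - [0.035, -0.0234, 0, 0, 0]
    - [0.035, -0.0234, 0, 0, 0]

```text
t: 9.4
eef_pos: [0.5719, 0.0791, 0.0299]
ee_rot: [-3.141, -0.001, -0.494]
force: [2.0, -0.7, 0.0]
width: 0.0004
gripper_force: 1.0
```

```bash
cat >> h.py <<'E'
def wheel(f,a=.479,x=.5415,y=.0325):
    "colour found at tab sites over a search of wheel angle, scene view"
    D=load(f);c=cv2.cvtColor(D['color'],cv2.COLOR_BGR2HSV).astype(int);H,Sa=c[...,0],c[...,1]
    ms={'yel':(abs(H-25)<8)&(Sa>140),'red':((H<6)|(H>174))&(Sa>140)}
    for n,m in ms.items():
        v,u=np.nonzero(m);k=(abs(u-296)<32)&(v>185)&(v<246)
        if k.sum(): print(n,k.sum(),u[k].mean().round(1),v[k].mean().round(1))
    m=(abs(H-110)<12)&(Sa>140)
    for i in range(7):
        b=a+2*np.pi/7*i; cols=[]
        for o in np.arange(-.4,.41,.1):
            q=proj(D,[[x+r*np.cos(b-o),y+r*np.sin(b-o),.066] for r in(.038,.042,.046)]).round().astype(int)
            cols.append(''.join('Y' if ms['yel'][v,u] else 'B' if m[v,u] else '.' for u,v in q))
        print(i,' '.join(cols))
E
python3 - <<'E'
from h import *
grab('scene','sc5');s=arm.get_state();print(s['t'],s['eef_pos'],s['force']);wheel('sc0');wheel('sc5')
E
```

```text
9.45 [0.57181598 0.07913167 0.02992493] [1.54030484 0.25859789 0.04361497]
yel 56 309.4 206.2
red 14 299.5 239.0
0 ... ... ... ... BBB BBB ... ... ...
1 ... ... ... .B. BBB BBB BBB BBB ...
2 ... ... ... YY. YYY YYY YYY YY. ...
3 ... ... ... B.B BBB BB. ... ... ...
4 ... B.. B.. BB. BBB B.. ... ... ...
5 B.. BBB BBB BBB BBB BB. ... ... ...
6 ... ... BBB BBB BBB BBB ... ... ...
yel 40 307.8 203.4
red 13 299.6 239.1
0 ... ... ... ... BBB BBB ... ... ...
1 ... ... ... ... ... ... ... ... ...
2 .YY ... ..Y ... ... ..Y ... ... ...
3 ... ... ... ... ..Y ..Y ... .YY .YY
4 ... B.. BB. BBB BBB ... ... ... ...
5 B.. BBB BBB BBB BBB ... ... ... ...
6 ... ... .BB BBB BBB BBB ... ... ...
```

The wheel snapped: the force now pushes the finger forward, about 2 N from the following tab behind it. I'll advance 4 mm to free that tab.

step_arm:
  rows:
    - [0.001, -0.0005, 0, 0, 0]
    - [0.002, -0.001, 0, 0, 0]
    - [0.003, -0.0015, 0, 0, 0]
    - [0.0035, -0.0019, 0, 0, 0]
    - [0.0035, -0.0019, 0, 0, 0]
    - [0.0035, -0.0019, 0, 0, 0]

```text
t: 10.05
eef_pos: [0.5748, 0.077, 0.0297]
ee_rot: [3.141, 0.0, -0.494]
force: [0.1, 0.1, 0.8]
width: 0.0004
gripper_force: 0.0
```

Run:
```python
from h import *
import time
grab('scene','sc6');s=arm.get_state();print(s['t'],s['eef_pos'],s['force']);wheel('sc6')
for i in range(6): arm.grab_frame('wrist');print(arm.get_state()['force'].round(2))
```

```text
10.1 [0.57478859 0.07704832 0.02969468] [-0.50691573 -0.69094662 -0.061695  ]
yel 43 305.5 203.4
red 13 299.6 239.1
0 ... ... ... ... BBB BBB ... ... ...
1 ... ... ... ... ... ... ... ... ...
2 Y.. Y.. Y.. ... ... .Y. ... ... ...
3 ... ... ... ..Y .YY YY. .Y. Y.. YY.
4 ... B.. BB. BB. BBB B.. ... ... ...
5 B.. BBB BBB BBB BBB ... ... ... ...
6 ... ... .BB BBB BBB BBB ... ... ...
[-0.93 -0.74 -0.34]
[ 0.18 -0.24 -0.25]
[ 0.36  0.4  -0.06]
[-0.05  0.74 -0.87]
[-0.26  0.18 -0.14]
[-0.24 -0.41 -0.33]
```

The force is zero and the wheel has settled. I'll lift straight up, return over the start spot and check the wheel.

step_arm:
  rows:
    - [0, 0, 0.008, 0, 0]
    - [0, 0, 0.02, 0, 0]
    - [0, 0, 0.035, 0, 0]
    - [0, 0, 0.045, 0, 0]
    - [-0.01, 0.007, 0.05, 0, 0]
    - [-0.02, 0.014, 0.05, 0, 0]
    - [-0.03, 0.021, 0.05, 0, 0]
    - [-0.0385, 0.0254, 0.05, 0, 0]
    - [-0.0385, 0.0254, 0.05, 0, 0]
    - [-0.0385, 0.0254, 0.05, 0, 0]

```text
t: 11.4
eef_pos: [0.5362, 0.1028, 0.0797]
ee_rot: [3.141, -0.0, -0.493]
force: [0.6, -0.2, -0.2]
width: 0.0005
gripper_force: 0.0
```

Run:
```python
from h import *
D=grab('scene','sc7');s=arm.get_state();print(s['t'],s['eef_pos'],s['force']);wheel('sc7')
cv2.imwrite('pics/c7.png',cv2.resize(D['color'][170:245,260:360],(560,420),interpolation=cv2.INTER_CUBIC))
```

```text
11.45 [0.53648121 0.10267195 0.07966583] [-0.01928416 -0.27237258  0.32279017]
yel 74 309.6 218.6
red 14 299.5 239.0
0 ... ... ... ... BBB BBB ... ... ...
1 ... ... ... YY. YYY YYY YYY YYY .Y.
2 ... ... ... B.. BBB BBB BBB BB. ...
3 ... ... ... ... BBB ... ... ... ...
4 ... B.. BB. BBB BBB B.. ... ... ...
5 B.. BBB BBB BBB BBB .BB ... ... ...
6 ... ... BBB BBB BBB BBB ... ... ...
```

Exactly one click: yellow is now at the site just before the pointer, and the tin hasn't moved (the red pixel is unchanged). I'll repeat the same flick for the second click.

step_arm:
  rows:
    - [0, 0, -0.015, 0, 0]
    - [0, 0, -0.03, 0, 0]
    - [0, 0, -0.04, 0, 0]
    - [0, 0, -0.046, 0, 0]
    - [0, 0, -0.05, 0, 0]
    - [0, 0, -0.05, 0, 0]

```text
t: 12.05
eef_pos: [0.5364, 0.1024, 0.0294]
ee_rot: [3.141, 0.0, -0.494]
force: [0.1, -0.2, 0.4]
width: 0.0006
gripper_force: 0.0
```

step_arm:
  rows:
    - [-0.001, -0.0017, 0, 0, 0]
    - [-0.002, -0.0035, 0, 0, 0]
    - [0.001, -0.005, 0, 0, 0]
    - [0.004, -0.0067, 0, 0, 0]
    - [0.007, -0.0083, 0, 0, 0]
    - [0.01, -0.01, 0, 0, 0]
    - [0.013, -0.0116, 0, 0, 0]
    - [0.0155, -0.013, 0, 0, 0]
    - [0.018, -0.0143, 0, 0, 0]
    - [0.0205, -0.0156, 0, 0, 0]
    - [0.023, -0.017, 0, 0, 0]
    - [0.0255, -0.0183, 0, 0, 0]
    - [0.028, -0.0197, 0, 0, 0]
    - [0.0305, -0.021, 0, 0, 0]
    - [0.033, -0.0223, 0, 0, 0]
    - [0.035, -0.0234, 0, 0, 0]
    - [0.037, -0.0245, 0, 0, 0]
    - [0.0385, -0.0254, 0, 0, 0]
    - [0.0385, -0.0254, 0, 0, 0]
    - [0.0385, -0.0254, 0, 0, 0]

```text
t: 14.05
eef_pos: [0.5747, 0.077, 0.0297]
ee_rot: [3.141, 0.0, -0.494]
force: [0.3, -0.0, -0.2]
width: 0.0004
gripper_force: 0.0
```

Run:
```python
from h import *
grab('scene','sc8');s=arm.get_state();print(s['t'],s['eef_pos'],s['force']);wheel('sc8')
for i in range(4): arm.grab_frame('wrist');print(arm.get_state()['force'].round(2))
```

```text
14.1 [0.57473991 0.07708341 0.02970239] [-0.27216667  0.23130932 -0.63688624]
yel 90 300.1 217.7
red 13 299.7 239.0
0 ... ... ... Y.. YYY YYY ... ... ...
1 ... ... ... ... ... ... ... ... ...
2 YY. ... ... ... ... ... ... ... ...
3 ... ... ... ..Y .Y. .Y. ... Y.. Y..
4 ... B.. BB. BB. BBB B.. ... ... ...
5 B.. BBB BBB BBB BBB B.. ... ... ...
6 ... ... .BB BBB BBB BBB ... ... ...
[ 0.83 -0.64 -0.24]
[-0.01  0.12 -0.02]
[-0.04 -0.19 -0.22]
[ 1.08  0.64 -0.04]
```

Yellow rests at the pointer and the force is about zero. I'll lift straight up and withdraw toward the robot's left.

step_arm:
  rows:
    - [0, 0, 0.008, 0, 0]
    - [0, 0, 0.02, 0, 0]
    - [0, 0, 0.035, 0, 0]
    - [0, 0, 0.055, 0, 0]
    - [0, 0, 0.08, 0, 0]
    - [0, 0, 0.11, 0, 0]
    - [0, 0, 0.14, 0, 0]
    - [-0.01, 0.02, 0.165, 0, 0]
    - [-0.025, 0.05, 0.17, 0, 0]
    - [-0.04, 0.08, 0.17, 0, 0]
    - [-0.055, 0.11, 0.17, 0, 0]
    - [-0.07, 0.14, 0.17, 0, 0]
    - [-0.085, 0.17, 0.17, 0, 0]
    - [-0.095, 0.19, 0.17, 0, 0]
    - [-0.1, 0.2, 0.17, 0, 0]
    - [-0.1, 0.2, 0.17, 0, 0]
    - [-0.1, 0.2, 0.17, 0, 0]

```text
t: 16.0
eef_pos: [0.475, 0.2769, 0.2003]
ee_rot: [-3.141, -0.0, -0.493]
force: [-0.6, -0.2, -0.4]
width: 0.0002
gripper_force: 0.0
```

Run:
```python
from h import *
D=grab('scene','sc9');T=grab('top','top9');s=arm.get_state();print(s['t'],s['eef_pos'],s['force']);wheel('sc9')
a=D['color'][100:310,140:420];b=cv2.resize(T['color'][150:300,200:400],(560,420),interpolation=cv2.INTER_CUBIC)
cv2.imwrite('pics/c9.png',cv2.resize(np.vstack([cv2.resize(a,(560,420)),b]),(400,600),interpolation=cv2.INTER_AREA))
```

```text
16.1 [0.47527157 0.27637869 0.19998676] [0.09641451 0.3556955  0.4216988 ]
yel 57 297.3 226.6
red 15 299.6 239.0
0 ... ... ... Y.. YYY YYY ... ... ...
1 ... ... ... .B. BBB BBB BBB BBB ...
2 ... ... ... BB. BBB BBB BBB BB. ...
3 ... ... ... ... BBB BB. ... ... ...
4 ... B.. B.. BB. BBB B.. ... ... ...
5 B.. BBB BBB BBB BBB BB. ... ... ...
6 ... ... BBB BBB BBB BBB ... ... ...
```

View pics/c9.png

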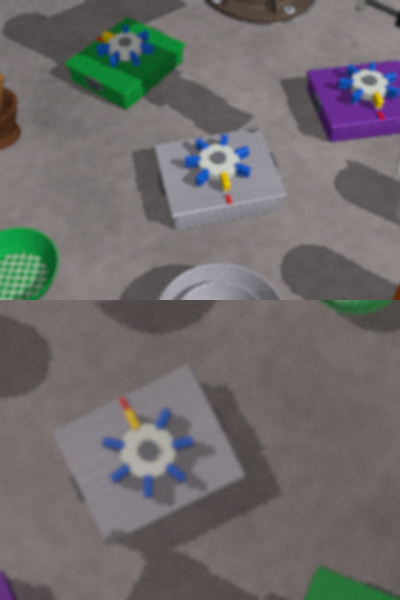

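Both views show yellow in line with the red pointer: (226,182)/(228,199) in the scene view and (132,418)/(124,404) from the top. The tin hasn't moved, and the hand is clear.

```bash
python3 -c "from station import arm;print(arm.job_done())"
```

```text
the job is handed in; nothing more can be done
None
```

The week wheel was flicked clockwise two single clicks; the yellow tab rests at the red pointer, the tin has not moved, the hand is clear and the job is handed in (the first sweep passed above the tabs without touching because the fingers end about 27 mm above the reported TCP).

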